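# Punch-mark a test bar in the clamshell jig

## Task

Press the release button of the marking jig so that its lid springs fully open, then take the spring punch out of its stand and, holding it upright, press it straight down on the middle of the test bar's plain wide end (the one without a hole) until the punch snaps. Then hang the punch back upright in its own stand, leaving the lid open, the test bar lying in its pocket and the other things on the bench where they are.

Things in the scene. Friction and masses are not known exactly. Their poses are not given: they have to be found in the camera images.
- release (a joint): Travel of the jig's release button, m: 0 up, 0.006 fully down (about 6 N with spring return). At about 4 mm it withdraws the latch and the lid springs open by itself. Round steel button, 30 mm across, on a black housing on the jig's side opposite the lid's hinge.
- release_top (a point): Centre of the button's top face, 54 mm above the bench when up. It moves with the button; z is up, and the point's x and y are the jig's. The lid's edge is 46 mm to the +y side of it and swings up and away, towards +y.
- lid (a joint): Angle of the jig's lid, rad: 0 closed and latched, 2.0 fully open at its stop (sprung, leaning a little past upright, its edge then about 120 mm above the bench). Framed clear lid, 146 mm by 96 mm, over the test bar, hinged along the jig's +y side.
- jig: Grey clamshell marking jig, fixed, base plate 180 x 180 x 16 mm. The origin is on the bench under the middle of the bar's pocket; x runs along the test bar towards its plain end, y from the button towards the hinge, z up. Hinge at y = 47 mm, button at y = -95 mm. The pocket's floor is 16 mm above the bench, its walls 24 mm.
- test_bar: Loose steel dog-bone test bar, 130 x 40 x 10 mm, 0.3 kg, lying in the jig's pocket with about 1.5 mm of play. The origin is at the centre of its underside, 16 mm above the bench; x runs along it towards the plain wide end. The wide ends are 40 x 40 mm; the -x end has a 14 mm hole.
- mark_spot (a point): Middle of the top face of the bar's plain wide end, 45 mm along x from the bar's centre, 26 mm above the bench.
- punch_mid (a point): Point on the axis half-way up the spring punch: an all-steel round tool, 148 mm long, about 0.23 kg, z up along its axis. Above this point: a flange 50 mm across from 10 to 16 mm, then the round ribbed grip 26 mm across from 16 to 62 mm, then a cap 30 mm across up to 74 mm. Below: a barrel 24 mm across tapering from 26 mm to its end at 42 mm, then a thin pin to the point 74 mm below. The fingertips may rest on the flange to push down.
- punch_tip (a point): The punch's point, 84 mm below the flange's underside (74 mm below the half-way point) while the pin is fully out.
- hammer (a joint): Travel of the punch's inner hammer, m. 0 at rest. As the point is pressed in, the push rises steadily from about 4 N and the hammer creeps to about 6 mm; at about 13 N, when the grip has come down about 18 mm from first contact, it snaps to its stop at 13.5 mm and the push drops to about 7 N. The hard end of the point's travel is at 25 mm. It resets by itself as the point is lifted.
- punch_stand_rim (a point): Centre of the mouth of the punch's stand, 95 mm above the bench: a fixed upright grey tube 46 mm across outside and 34 mm inside at the mouth, with a 72 mm foot. The punch hangs in it point down with the underside of its flange on the rim, so its half-way point is then 10 mm below this point.
- probe_mid (a point): Point on the axis of the black probe, a different tool that hangs in a second stand just like the punch's: a slim stem 12 mm across stands 50 mm above the rim. Not to be disturbed. The two stands may be swapped.
- amber_bottle: Amber bottle, 84 mm across, 190 mm tall; origin under its centre. Bystander.
- white_jar: White jar, 90 mm across, 130 mm tall; origin under its centre. Bystander.
- beaker: Glass beaker, 72 mm across, 90 mm tall; origin under its centre. Bystander.
- crucible: White ceramic bowl, 60 mm across, 40 mm tall; origin under its centre. Bystander.
- wash_bottle: White wash bottle, 64 mm across, 185 mm tall; origin under its centre. Bystander.
- spatula: Spatula, 170 mm long, lying on the bench. Bystander.
Mind the look-alikes: they are no part of the job. What is shaped like the part that bears punch_mid but green or red is not meant.

How it is judged:
By the outcome, as a careful person would: the job done as asked, in the order asked, and still so for the second after the job is handed in, with the robot touching nothing.
It also fails if it takes over 64 s, if anything falls off the work surface, if the arm or the gripper's body presses on something with over 40 N, if the wrist force passes 120 N, or if a joint passes its speed limit or range.

## Robot

A 6-joint arm with a two-finger parallel gripper is mounted at the origin on the work surface. World frame = base frame: x ahead of the robot, y to its left, z up, the work surface at z = 0. Lengths are in m, angles in rad, forces in N, time in s.
With the tool pointing down it reaches from about 0.275 to 0.75 m from the base axis. Payload 10.2 kg.
Tool frame: the origin (TCP) lies at the very end of the fingers, on their centre line; the grasp point (between the pads) lies 19 mm behind it; z points along the fingers, y is the line along which they close (so a half turn about z gives the same grasp; the last joint's range is limited). The gripper opens to 88 mm and grips with 3 to 60 N. Pads are 18 mm wide; open, the fingers measure 123 mm over their backs; the gripper's body (75 mm by 187 mm) begins 45 mm behind the grasp point.
Start: joints at [-1.506, 0.313, 1.498, -0, 1.331, -0.223], TCP at [0.149, -0.503, 0.239] pointing down, gripper open.
Joint ranges: [-2.94, 2.94], [-0.97, 2.17], [0.19, 2.56], [-1.23, 4.37], [0.02, 3.11], [-2.88, 2.88]. Speed limits (rad/s): [2.39, 2.39, 3.01, 3.14, 3.14, 3.14].

## Interface

Orientations are given as a 3x3 rotation matrix whose columns are the frame's x, y, z axes.
In Python, from workcell import arm gives the robot as it stands. The module is installed in compiled form; this text tells all that it offers. Calls block until the motion is done:
- arm.reach(position, orientation): joint-space move of the TCP to a pose.
- arm.move_straight(position, velocity=0.15, frame=None): straight line of the TCP; frame=None keeps the orientation; velocity is the mean speed in m/s.
- arm.goto_joints(angles): joint-space move.
- arm.grip(opening): finger opening in m; the grip force is fixed at half the most; returns when the fingers have stopped.
- arm.hold(seconds).
- arm.inverse_kinematics(position, orientation): joint angles nearest the present ones, or None.
- arm.read_state(): the state.
- arm.capture(name): name is "scene" or "top"; returns a dict with "image" (420x560x3 uint8, red, green, blue), "range_z" (420x560 float32, m along the optical axis (not along the pixel's ray), 0 where there is no reading), "fx", "fy", "cx", "cy" (pixels), "R" (3x3) and "t" (3): a world point X has camera coordinates R X + t. Camera axes: x right, y down, z forward; pixel columns grow to the right and rows downward; lengths in m; the calibration is good to about 2 mm. A picture is of the moment at which its call begins.
A pose or a line that the arm cannot do raises arm.Unreachable and nothing moves.
- arm.close_job(): hands the job in; it is judged then, once.
The state is a dict: "time": time; "joint_positions": joint angles; "qvel": joint speeds; "joint_efforts": joint torques, N m; "eef_pos": TCP position; "tool_rot": TCP orientation; "wrist_force": force on the tool from outside, world axes, zero at the start; "wrist_torque": the same for the moment, N m; "gripper_width": finger opening in m; "gripper_force": force on a finger pad.
Only numpy, scipy, OpenCV 4.12 (cv2) and the standard library are available. Lean on these libraries where they do the work, as an engineer would, in place of code of your own. Each camera call takes 0.05 s, during which the arm holds its last target. There are 200 camera calls.

## Working session

There is one attempt and no reset: what is moved stays moved. The work goes in short steps, each a Python script; the robot and the scene stay as the last script left them, time stands still between calls to the robot, and variables do not carry over. Pictures are saved under pics/ and viewed, at most 10 in all, crops included, and the job is handed in when it is done.

```bash
mkdir -p pics; python3 - <<'E'
from workcell import arm
import cv2,numpy as np
for n in("scene","top"):
    c=arm.capture(n); cv2.imwrite(f"pics/{n}0.png",c["image"][:,:,::-1]); np.savez(f"{n}0.npz",**c)
    print(n,c["fx"],c["cx"],c["cy"],-c["R"].T@c["t"],c["R"].round(3).tolist(),(c["range_z"]>0).mean())
print(arm.read_state())
E
```

```text
scene 540.9832173978729 273.94757940713095 205.85373999919568 [ 1.23772463 -0.43098385  1.36985451] [[0.468, 0.883, -0.008], [0.741, -0.398, -0.54], [-0.48, 0.247, -0.842]] 0.9959906462585034
top 486.46096262431104 283.6595757374804 209.4150991270631 [ 0.25889172 -0.02968401  1.48257295] [[-0.014, -1.0, -0.001], [-0.985, 0.014, -0.171], [0.171, -0.001, -0.985]] 0.9960416666666667
{'time': 0.1, 'joint_positions': array([-1.50641698e+00,  3.13341039e-01,  1.49831576e+00,  2.53025287e-05,
        1.33100708e+00, -2.23387297e-01]), 'qvel': array([-0.00071054,  0.00077427, -0.00087671, -0.00130818, -0.00030189,
       -0.0005158 ]), 'joint_efforts': array([ 2.69507589e-03, -4.02815545e+01, -2.52645725e+01,  6.95827953e-02,
        3.42256157e-02, -4.74868000e-05]), 'eef_pos': array([ 0.14898807, -0.50320016,  0.2382625 ]), 'tool_rot': array([[ 9.58881833e-01,  2.83805618e-01, -4.43896558e-05],
       [ 2.83805501e-01, -9.58881271e-01,  1.07058977e-03],
       [ 2.61274982e-04, -1.03916711e-03, -9.99999426e-01]]), 'wrist_force': array([-0.55701715,  0.52557055,  0.06059026]), 'wrist_torque': array([-0.00963987,  0.03137067, -0.01995126]), 'gripper_force': 0.0, 'gripper_width': 0.08809577141193493}
```

View pics/scene0.png

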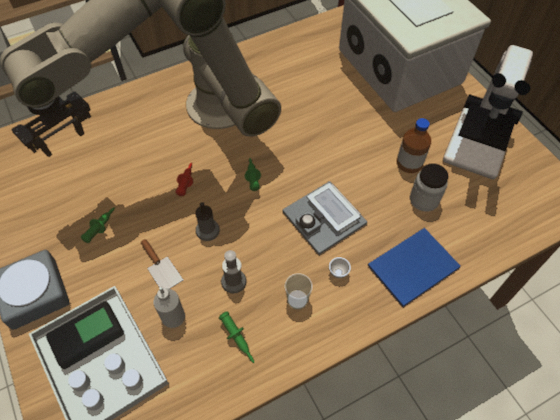

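View pics/top0.png

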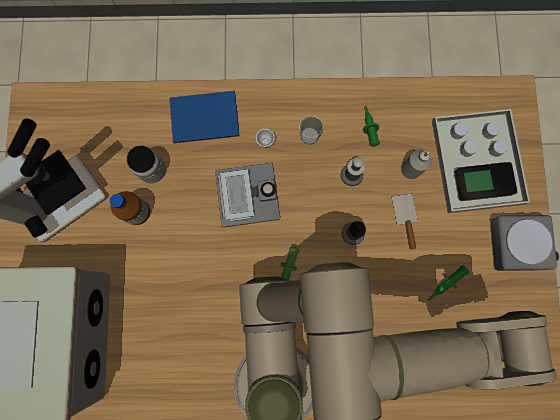

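The scene view shows the jig at about (325,215), the steel punch in its stand at (232,270) and the black probe at (206,220). In the top view they are at (248,195), (352,170) and (353,232). The green and red things are decoys. Next I'll zoom in.

```bash
cat > h.py <<'E'
import cv2,numpy as np
def ray(c,u,v):
    d=c["R"].T@np.array([(u-c["cx"])/c["fx"],(v-c["cy"])/c["fy"],1]); return -c["R"].T@c["t"],d
def onz(c,u,v,z):
    o,d=ray(c,u,v); return o+d*(z-o[2])/d[2]
def pix(c,X):
    p=c["R"]@np.asarray(X)+c["t"]; return np.array([c["fx"]*p[0]/p[2]+c["cx"],c["fy"]*p[1]/p[2]+c["cy"]])
def cloud(c):
    v,u=np.mgrid[:420,:560]; z=c["range_z"]
    P=np.stack([(u-c["cx"])/c["fx"]*z,(v-c["cy"])/c["fy"]*z,z],-1)
    return (P-c["t"])@c["R"]
def crop(c,u,v,w,h,s): return cv2.resize(np.ascontiguousarray(c["image"][v:v+h,u:u+w,::-1]),None,fx=s,fy=s,interpolation=cv2.INTER_CUBIC)
E
python3 - <<'E'
from h import *
s=np.load("scene0.npz");t=np.load("top0.npz")
a=crop(t,205,150,90,90,4);b=crop(t,320,140,70,90,4)
d=crop(s,275,170,100,90,4);
e=crop(s,190,190,70,110,3)
top=np.hstack([a,d]); cv2.imwrite("pics/c1.png",top[:, :800])
f=cv2.resize(b,None,fx=330/360,fy=330/360); cv2.imwrite("pics/c2.png",np.hstack([f,e]))
for n,c,boxes in(("top",t,[(335,150,365,190),(340,215,370,245)]),("scene",s,[(215,245,250,295),(190,200,222,240)])):
    P=cloud(c)
    for (u0,v0,u1,v1) in boxes:
        q=P[v0:v1,u0:u1].reshape(-1,3)
        for lo,hi in((.145,.17),(.085,.12)):
            m=q[(q[:,2]>lo)&(q[:,2]<hi)]
            if len(m): print(n,lo,len(m),m.mean(0).round(4),m.min(0).round(4),m.max(0).round(4))
# plate corners from cloud near jig
P=cloud(t)[150:240,205:295].reshape(-1,3); m=P[P[:,2]>.009]; 
print(cv2.minAreaRect(m[:,:2].astype(np.float32)),len(m))
E
```

```text
top 0.145 93 [ 0.6218 -0.2416  0.1575] [ 0.6077 -0.2568  0.1489] [ 0.6375 -0.228   0.1645]
top 0.085 137 [ 0.6159 -0.2384  0.1018] [ 0.5977 -0.2656  0.0858] [ 0.6458 -0.218   0.118 ]
top 0.145 5 [ 0.4385 -0.2415  0.1474] [ 0.4353 -0.2445  0.1453] [ 0.4443 -0.2381  0.1512]
top 0.085 199 [ 0.4382 -0.239   0.1018] [ 0.4156 -0.2639  0.0852] [ 0.463  -0.2169  0.1196]
scene 0.145 109 [ 0.6232 -0.2436  0.1569] [ 0.606  -0.2574  0.1453] [ 0.6363 -0.2293  0.1627]
scene 0.085 207 [ 0.6292 -0.2463  0.1011] [ 0.5976 -0.2685  0.0856] [ 0.6457 -0.2179  0.1192]
scene 0.145 5 [ 0.4408 -0.2413  0.1478] [ 0.4382 -0.2454  0.1454] [ 0.4433 -0.2374  0.1504]
scene 0.085 217 [ 0.444  -0.2433  0.1012] [ 0.4096 -0.2649  0.0851] [ 0.4621 -0.2177  0.1197]
((0.4689425826072693, 0.04376012086868286), (0.4448678195476532, 0.22123442590236664), 17.673200607299805) 3346
```

View pics/c1.png

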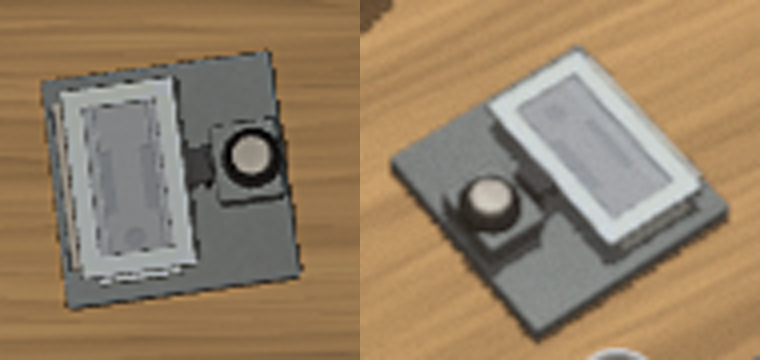

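View pics/c2.png

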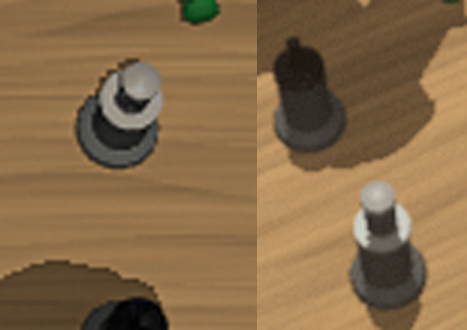

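The jig crop shows the plate's corners at (42,80), (270,52), (300,274) and (68,307), the button at (251,156), and the bar's holed end towards the bottom. So the plain end points to world +x. The other crop shows the punch upright in its stand.

```bash
python3 - <<'E'
from h import *
s=np.load("scene0.npz");t=np.load("top0.npz")
C=np.array([onz(t,205+(u-1.5)/4,150+(v-1.5)/4,.016) for u,v in((42,80),(270,52),(300,274),(68,307))])
D=np.array([onz(s,275+(u-361.5)/4,170+(v-1.5)/4,.016) for u,v in((390,160),(580,46),(728,215),(537,340))])
print(C.round(4),D.round(4),C.mean(0),D.mean(0))
print("btn",onz(t,205+249.5/4,150+154.5/4,.054),onz(s,275+128.5/4,170+(199-1.5)/4,.054))
x=(C[0]-C[3]+C[1]-C[2]); x2=(D[1]-D[0]+D[2]-D[3]);print("yaws",np.arctan2(x[1],x[0]),C,np.arctan2(x2[1],x2[0]))
# lid: dark inner? bright frame top by cloud
for n,c in(("top",t),("scene",s)):
    P=cloud(c); im=c["image"].astype(int)
    m=(np.hypot(P[...,0]-.555,P[...,1]-.07)<.16)
    l=m&(P[...,2]>.024)&(P[...,2]<.05)&(im.min(2)>130)
    q=P[l]; print(n,len(q),q[:,2].mean(),cv2.minAreaRect(q[:,:2].astype(np.float32)))
    b=m&(P[...,2]>.048); q=P[b]; print("b",len(q),q.mean(0))
E
```

```text
[[ 0.6422  0.1799  0.016 ]
 [ 0.6621  0.0027  0.016 ]
 [ 0.487  -0.0184  0.016 ]
 [ 0.4641  0.1584  0.016 ]] [[ 0.4882 -0.019   0.016 ]
 [ 0.4662  0.1581  0.016 ]
 [ 0.646   0.175   0.016 ]
 [ 0.6685  0.0008  0.016 ]] [0.56387255 0.08064786 0.016     ] [0.56722551 0.07875854 0.016     ]
btn [0.57126318 0.01695895 0.054     ] [0.57166477 0.01648135 0.054     ]
yaws 0.12028316892804247 [[ 0.64223235  0.17991251  0.016     ]
 [ 0.66210077  0.00272681  0.016     ]
 [ 0.48701199 -0.01839884  0.016     ]
 [ 0.46414507  0.15835096  0.016     ]] 1.6966106686613331
top 935 0.03734433956146877 ((0.5992985963821411, 0.10615690052509308), (0.1221742182970047, 0.24113504588603973), 80.68734741210938)
b 127 [0.56895231 0.01900935 0.05459012]
scene 1355 0.03744947888685498 ((0.5931097269058228, 0.08625763654708862), (0.2144307643175125, 0.16674938797950745), 10.474519729614258)
b 124 [0.57241622 0.01552812 0.05490136]
```

```bash
cat >> h.py <<'E'
YAW=.12
X=np.array([np.cos(YAW),np.sin(YAW),0]);Y=np.array([-X[1],X[0],0])
def orient(sg):
    y=sg*X; z=np.array([0,0,-1.]); return np.stack([np.cross(y,z),y,z],1)
def st(arm,m=""):
    s=arm.read_state(); print(m,round(s["time"],2),s["eef_pos"].round(4),"F",s["wrist_force"].round(1),"w",round(float(s["gripper_width"]),4),"gf",round(float(s["gripper_force"]),1)); return s
E
python3 - <<'E'
from h import *
from workcell import arm
q0=arm.read_state()["joint_positions"]
for sg in(1,-1):
    for p in((.5715,.0167,.1),(.622,-.243,.103),(.622,-.243,.235),(.605,.116,.09)):
        q=arm.inverse_kinematics(np.array(p),orient(sg)); print(sg,p,None if q is None else np.round(q,2))
E
```

```text
1 (0.5715, 0.0167, 0.1) [-0.18  0.55  1.52 -0.    1.07 -0.3 ]
1 (0.622, -0.243, 0.103) [-0.55  0.75  1.18 -0.    1.22 -0.67]
1 (0.622, -0.243, 0.235) [-0.55  0.65  1.   -0.    1.5  -0.67]
1 (0.605, 0.116, 0.09) [-0.    0.65  1.38 -0.    1.11 -0.12]
-1 (0.5715, 0.0167, 0.1) [-0.18  0.55  1.52 -0.    1.07  2.85]
-1 (0.622, -0.243, 0.103) [-0.55  0.75  1.18 -0.    1.22  2.47]
-1 (0.622, -0.243, 0.235) [-0.55  0.65  1.   -0.    1.5   2.47]
-1 (0.605, 0.116, 0.09) None
```

```bash
python3 - <<'E'
from h import *
from workcell import arm
O=orient(1); b=np.array([.5715,.0167,0]); z=np.array([0,0,1.])
arm.grip(0.0)
arm.reach(b+.24*z,O); st(arm,"above")
arm.move_straight(b+.062*z,velocity=.12,frame=O); s=st(arm,"near")
for h in np.arange(.055,.0465,-.0012):
    arm.move_straight(b+h*z,velocity=.02); s=st(arm,round(h,4))
    if s["wrist_force"][2]>12: break
arm.move_straight(b+.24*z,velocity=.2); st(arm,"up")
c=arm.capture("top"); np.savez("top1.npz",**c); d=arm.capture("scene"); np.savez("scene1.npz",**d)
a=crop(c,195,130,110,110,3);e=crop(d,265,150,120,110,3); cv2.imwrite("pics/c3.png",np.hstack([a,e]))
E
```

```text
above 3.78 [0.5715 0.0159 0.24  ] F [0.4 0.7 0.1] w 0.0006 gf 0.0
near 5.42 [0.5718 0.0167 0.0626] F [-0.7 -0.7 -0.7] w 0.0006 gf 0.0
0.055 5.92 [0.5718 0.0167 0.0552] F [2.7 0.3 2.1] w 0.0005 gf 1.1
0.0538 6.17 [0.5718 0.0167 0.0541] F [ 1.5 -0.2  5.8] w 0.0005 gf 2.3
0.0526 6.42 [0.5718 0.0166 0.0529] F [ 2.2 -0.3  5.6] w 0.0006 gf 2.7
0.0514 6.67 [0.5719 0.0167 0.0524] F [-1.4  1.3 11.6] w 0.0001 gf 5.7
0.0502 6.92 [0.5719 0.0166 0.0522] F [-5.6  0.3 21.6] w 0.0004 gf 10.8
up 8.02 [0.5709 0.0168 0.2385] F [ 0.2  0.5 -0.7] w 0.0004 gf 0.0
```

View pics/c3.png

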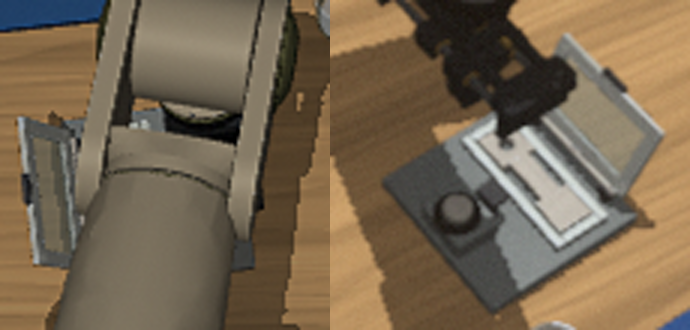

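The scene crop shows the lid standing open and the bar in its pocket, with the holed end near (505,145) in the crop. Next I'll move above the punch, look at the jig unobstructed, and check how the gripper lines up with the punch.

```bash
python3 - <<'E'
from h import *
from workcell import arm
O=orient(1); p=np.array([.622,-.243,0]); z=np.array([0,0,1.])
arm.reach(p+.26*z,O); arm.grip(.088); arm.move_straight(p+.18*z,velocity=.15,frame=O); st(arm)
c=arm.capture("top"); np.savez("top2.npz",**c); d=arm.capture("scene"); np.savez("scene2.npz",**d)
a=crop(c,205,150,90,90,4);e=crop(d,275,160,100,90,4); cv2.imwrite("pics/c4.png",np.hstack([a,e]))
for n,c in(("top",c),("scene",d)):
    P=cloud(c); q=P[(np.hypot(P[...,0]-.56,P[...,1]-.14)<.2)]
    for lo,hi in((.022,.030),(.06,.14)):
        m=q[(q[:,2]>lo)&(q[:,2]<hi)]; L=(m-[.56,.111,0])@np.stack([X,Y,[0,0,1]],1); print(n,lo,len(m),L.mean(0).round(4),L.min(0).round(4),L.max(0).round(4))
E
```

```text
11.16 [ 0.6224 -0.2432  0.1811] F [ 0.1 -0.6  0.3] w 0.088 gf 0.0
top 0.022 502 [ 0.0189 -0.0058  0.0255] [-0.0874 -0.1189  0.0221] [0.1913 0.0481 0.03  ]
top 0.06 585 [0.0022 0.0721 0.0912] [-0.073  -0.1057  0.0602] [0.0735 0.0927 0.1219]
scene 0.022 784 [ 0.0059 -0.0086  0.0256] [-0.081  -0.1194  0.022 ] [0.1672 0.0589 0.03  ]
scene 0.06 848 [-0.0002  0.0724  0.0888] [-0.0781 -0.1108  0.0602] [0.0716 0.0942 0.1218]
```

View pics/c4.png

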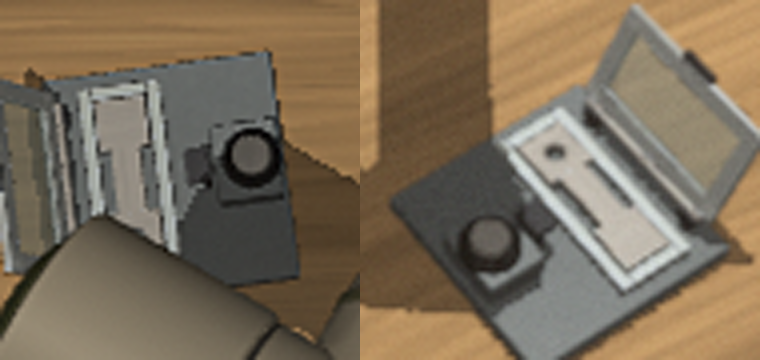

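The lid is fully open (its edge is at about 0.12 m) and the bar lies flat. In the scene crop, the plain end is at about (635,245). Next I'll measure the bar by colour and grasp the punch.

```bash
python3 - <<'E'
from h import *
from workcell import arm
for n in("top2","scene2"):
    c=np.load(n+".npz"); im=c["image"]; P=cloud(c)
    v,u=np.mgrid[:420,:560]
    o=-c["R"].T@c["t"]; d=np.stack([(u-c["cx"])/c["fx"],(v-c["cy"])/c["fy"],np.ones_like(u)],-1)@c["R"]
    G=o+d*((.026-o[2])/d[...,2])[...,None]; L=(G-[.56,.111,.026])@np.stack([X,Y,[0,0,1]],1)
    i=im.astype(int); pink=(i[...,0]-i[...,2]>8)&(i[...,0]>130)&(abs(L[...,0])<.075)&(abs(L[...,1])<.028)
    q=L[pink]; e=q[q[:,0]>.03]
    print(n,len(q),q[:,:2].min(0).round(4),q[:,:2].max(0).round(4),"plain",e[:,:2].min(0).round(4),e[:,:2].max(0).round(4),e[:,:2].mean(0).round(4))
    for lo in(-.06,-.04,-.02,0,.02,.04): 
        m=q[(q[:,0]>lo-.004)&(q[:,0]<lo+.012)]
        if len(m):print("  ",lo,m[:,1].min().round(4),m[:,1].max().round(4))
O=orient(1); p=np.array([.622,-.243,0]); z=np.array([0,0,1.])
arm.move_straight(p+.1035*z,velocity=.1,frame=O); st(arm,"down")
arm.grip(.02); s=st(arm,"grip")
c=arm.capture("scene"); cv2.imwrite("pics/c5.png",crop(c,180,190,110,110,5))
E
```

```text
top2 304 [-0.0502 -0.0179] [0.0739 0.0199] plain [ 0.0303 -0.0177] [0.0739 0.0199] [0.0472 0.0009]
   -0.06 -0.0156 -0.0156
   -0.04 -0.0179 0.0093
   -0.02 -0.0084 0.0112
   0 -0.0075 0.0114
   0.02 -0.0162 0.0183
   0.04 -0.0177 0.0199
scene2 406 [-0.0657 -0.0204] [0.0648 0.0206] plain [ 0.0301 -0.019 ] [0.0648 0.0206] [0.0476 0.0004]
   -0.06 -0.0204 0.0193
   -0.04 -0.0193 0.0185
   -0.02 -0.011 0.0126
   0 -0.01 0.0114
   0.02 -0.0174 0.0171
   0.04 -0.019 0.0203
down 12.18 [ 0.6223 -0.2432  0.1043] F [-0.9 -0.4  0.4] w 0.0879 gf 0.0
grip 13.14 [ 0.6219 -0.2429  0.1033] F [ 0.6  0.3 -2. ] w 0.0253 gf 29.2
```

View pics/c5.png

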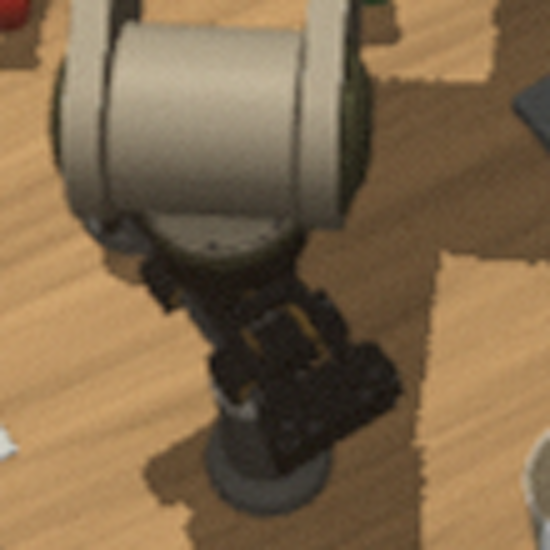

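The fingers hold the ribbed grip (25.3 mm) just above the flange, which shows at about (235,405) in the crop. Next I'll lift it, carry it to the mark and look at the tip.

```bash
python3 - <<'E'
from h import *
from workcell import arm
O=orient(1); z=np.array([0,0,1.]); p=np.array([.622,-.243,0]); m=np.array([.6047,.1167,0])
arm.move_straight(p+.235*z,velocity=.12,frame=O); st(arm,"lift")
arm.move_straight(m+.235*z,velocity=.2,frame=O)
arm.move_straight(m+.148*z,velocity=.12,frame=O); arm.hold(.3); s=st(arm,"hover")
print(s["tool_rot"].round(3).tolist())
tip=np.r_[m[:2],s["eef_pos"][2]-.0905-.0]; 
ims=[]
for n in("scene","top"):
    c=arm.capture(n); np.savez(n+"3.npz",**c); u,v=pix(c,tip); print(n,u,v, "mark",pix(c,m+.026*z))
    u0,v0=int(u)-30,int(v)-35; print(u0,v0); ims.append(crop(c,u0,v0,60,70,6))
cv2.imwrite("pics/c6.png",np.hstack(ims))
E
```

```text
lift 14.44 [ 0.6218 -0.2429  0.2341] F [ 0.2 -0.5 -2.9] w 0.0256 gf 29.2
hover 17.57 [0.6048 0.1167 0.1484] F [-0.3  0.5 -2.1] w 0.0256 gf 29.2
[[-0.12, 0.993, 0.001], [0.993, 0.12, -0.0], [-0.0, 0.001, -1.0]]
scene 343.44988216387526 213.18652349435635 mark [342.35500947 218.98966996]
313 178
top 234.06935449634778 177.9447137358397 mark [235.12690648 180.38273363]
204 142
```

View pics/c6.png

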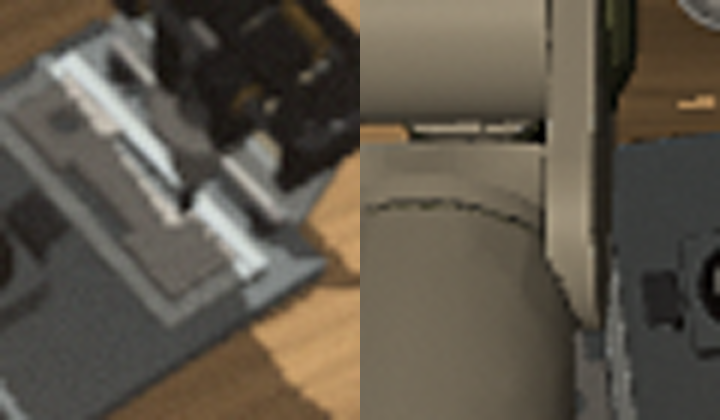

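The pin's tip shows at crop (188,210), which is about pixel (344,213). The prediction was (343.4,213.2), so the punch is upright and centred to within 2 mm. Next I'll press.

```bash
python3 - <<'E'
from h import *
from workcell import arm
z=np.array([0,0,1.]); m=np.array([.6047,.1167,0])
arm.move_straight(m+.121*z,velocity=.08); b=arm.read_state()["wrist_force"][2]; st(arm,"pre")
mx=0;h=.121;snap=False
while h>.094:
    h-=.0015 if not(.098<h<.106) else .001
    arm.move_straight(m+h*z,velocity=.03); s=st(arm,round(h,4)); f=s["wrist_force"][2]-b
    mx=max(mx,f)
    if mx>10 and f<mx-3: snap=True;break
    if f>25: break
print("snap",snap,"max",mx)
E
```

```text
pre 18.15 [0.6047 0.1167 0.1209] F [ 0.6 -0.  -1.9] w 0.0258 gf 29.2
0.1195 18.4 [0.6048 0.1167 0.1197] F [ 0.1  0.6 -1.6] w 0.0254 gf 29.2
0.118 18.65 [0.6049 0.1167 0.1182] F [ 0.5  1.  -1.7] w 0.0257 gf 29.1
0.1165 18.9 [0.6049 0.1167 0.1169] F [-0.3  0.3  2.1] w 0.0252 gf 29.1
0.115 19.15 [0.6049 0.1167 0.1152] F [0.1 0.4 3.3] w 0.025 gf 29.0
0.1135 19.4 [0.6049 0.1167 0.1137] F [ 0.4 -0.8  3.5] w 0.0257 gf 29.0
0.112 19.65 [0.6049 0.1167 0.1122] F [ 1.2 -0.2  6. ] w 0.0252 gf 29.0
0.1105 19.9 [0.605  0.1167 0.1109] F [ 0.6 -0.5  6.5] w 0.0253 gf 29.0
0.109 20.15 [0.6051 0.1167 0.1096] F [0.2 0.  6.6] w 0.0255 gf 28.9
0.1075 20.4 [0.6051 0.1166 0.1082] F [1.  0.1 8. ] w 0.0256 gf 28.9
0.106 20.65 [0.6052 0.1166 0.1068] F [ 0.7 -0.2  8.5] w 0.0254 gf 28.9
0.105 20.9 [0.6052 0.1166 0.1059] F [-0.5 -0.5  9.6] w 0.0256 gf 28.9
0.104 21.15 [0.6053 0.1166 0.105 ] F [-0. -1.  9.] w 0.0252 gf 28.9
0.103 21.4 [0.6053 0.1166 0.1041] F [ 0.8 -0.4 11.1] w 0.0253 gf 28.9
0.102 21.65 [0.6053 0.1165 0.1031] F [ 0.9 -1.2 10.1] w 0.0254 gf 28.9
0.101 21.9 [0.6054 0.1165 0.102 ] F [ 0.  -1.4  9.2] w 0.0258 gf 28.9
0.1 22.15 [0.6052 0.1164 0.1003] F [ 3.1 -2.1  5. ] w 0.0252 gf 29.8
snap True max 12.94080421155258
```

```bash
python3 - <<'E'
from h import *
from workcell import arm
z=np.array([0,0,1.]); m=np.array([.6047,.1167,0])
for h in(.0985,.0975): arm.move_straight(m+h*z,velocity=.03); st(arm,h)
arm.move_straight(m+.148*z,velocity=.08); arm.hold(.3); s=st(arm,"hover")
c=arm.capture("scene"); np.savez("scene4.npz",**c)
c0=np.load("scene3.npz")
cv2.imwrite("pics/c7.png",np.hstack([crop(c0,313,178,60,70,6),crop(c,313,178,60,70,6)]))
E
```

```text
0.0985 22.4 [0.6052 0.1165 0.0989] F [ 2.3 -0.7  6.1] w 0.0254 gf 29.8
0.0975 22.65 [0.6052 0.1165 0.098 ] F [ 2.3 -1.5  6.6] w 0.0253 gf 29.7
hover 23.73 [0.6046 0.1167 0.1477] F [-0.3 -0.2 -2.1] w 0.0253 gf 30.0
```

View pics/c7.png

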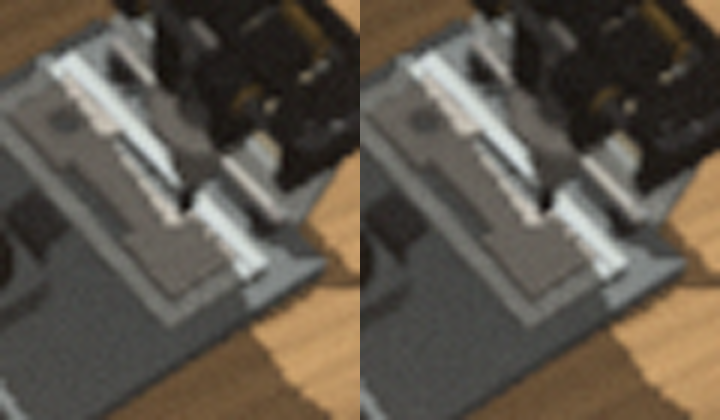

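The before and after pictures match: the tip is still at (188,210), so there was no slip and the force drop was the snap. Next I'll hang the punch back by the path it came out.

```bash
python3 - <<'E'
from h import *
from workcell import arm
O=orient(1); z=np.array([0,0,1.]); m=np.array([.6047,.1167,0]); p=np.array([.6219,-.2429,0])
arm.move_straight(m+.235*z,velocity=.12,frame=O)
arm.move_straight(p+.235*z,velocity=.2,frame=O); arm.hold(.2)
ok=True
for h in(.19,.17,.15,.13,.115,.108,.106,.105,.104,.1033):
    arm.move_straight(p+h*z,velocity=.08 if h>.11 else .03,frame=O); s=st(arm,h); f=s["wrist_force"]
    if np.linalg.norm(f+[0,0,2])>6: ok=h<.106; print("contact",h); break
if ok:
    arm.grip(.088); st(arm,"open")
    arm.move_straight(p+.26*z,velocity=.1,frame=O)
    arm.reach([.3,-.40,.28],O); arm.hold(.3)
    for n in("scene","top"):
        c=arm.capture(n); np.savez(n+"5.npz",**c)
        P=cloud(c); q=P[np.hypot(P[...,0]-.622,P[...,1]+.243)<.05]
        q=q[q[:,2]>.145]; print(n,len(q),q.min(0),q.max(0))
        cv2.imwrite(f"pics/{n}5.png",c["image"][:,:,::-1])
    st(arm,"end")
E
```

```text
0.19 27.52 [ 0.6221 -0.243   0.1905] F [-0.3 -0.9 -1.9] w 0.0254 gf 30.0
0.17 27.92 [ 0.6218 -0.2429  0.1697] F [-0.5 -0.6 -1.9] w 0.0252 gf 30.0
0.15 28.32 [ 0.6218 -0.2428  0.1497] F [-0.3  1.  -2. ] w 0.0255 gf 30.0
0.13 28.72 [ 0.6217 -0.2428  0.1294] F [ 0.3  0.1 -2.7] w 0.0251 gf 30.0
0.115 29.05 [ 0.6217 -0.2428  0.1144] F [-0.2 -0.3 -2.2] w 0.0255 gf 30.0
0.108 29.43 [ 0.6219 -0.2429  0.1079] F [ 0.  0. -2.] w 0.0252 gf 30.0
0.106 29.68 [ 0.6219 -0.2429  0.1059] F [-0.2 -0.3 -2. ] w 0.0255 gf 30.0
0.105 29.93 [ 0.6219 -0.2429  0.105 ] F [ 0.1  0.2 -2.1] w 0.0252 gf 30.0
0.104 30.18 [ 0.6219 -0.2429  0.1039] F [-0.9  0.3 -1.8] w 0.0254 gf 30.0
0.1033 30.43 [ 0.6219 -0.2429  0.1033] F [ 0.1  0.4 -2.2] w 0.0256 gf 30.0
open 31.45 [ 0.6219 -0.2429  0.1033] F [0.  0.3 0.8] w 0.0877 gf 0.0
scene 109 [ 0.6022294  -0.25860869  0.14582239] [ 0.63591149 -0.22921819  0.16623051]
top 91 [ 0.6060217  -0.25637132  0.14944329] [ 0.63467882 -0.22833283  0.16623749]
end 34.91 [ 0.3002 -0.3999  0.2799] F [-1.1  0.2 -0.2] w 0.088 gf 0.0
```

View pics/scene5.png

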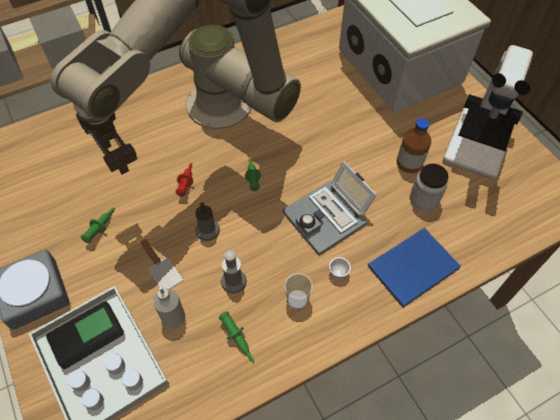

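The punch hangs upright in its stand at (232,270), at the same height as before. The lid is open at (355,190), the bar is in its pocket, and nothing else has moved.

```bash
python3 -c "
from workcell import arm
print(arm.close_job())"
```

```text
the job is handed in; nothing more can be done
None
```

The job is handed in at about 35 s of the 64 s allowed: the lid sprang open, the punch snapped on the bar's plain end (push rose to about 13 N, then fell to 7 N), and the punch hangs upright in its stand with the bar in its pocket and nothing else visibly moved.

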